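# Snap the work lamp back into its charging cradle

## Task

Put the long work lamp, the one with wedge-shaped ends, back into its charging cradle: press it straight down between the two spring clips until it snaps fully home and lies flat on the cradle's seat, lens up. Do not drop it in, and leave the short lamp and the spirit level where they lie.

Things in the scene. Friction and masses are not known exactly. Their poses are not given: they have to be found in the camera images.
- lamp_center (a point): Centre (18 mm over its underside) of the long work lamp: grey plastic bar, black wedge ends, white lens on top, lying flat. 170 mm long (x), 34 wide (y), 36 high (z up), 0.15-0.3 kg. Ends chamfered above and below: 170 mm long at mid-height, 154 at underside and top. Grip across its width at the middle (thin black ribs). May go in either way round.
- cradle_seat (a point): Home point of the lamp's centre, 42 mm over the bench, x along the fixed black cradle (base 266x70x10 mm; seat 120x28, top 24 over the bench). At each end a steel clip, 60 wide, 84 high, hinged outwards on springs; gap 194 mm at the mouth, 158 at the rounded noses (52 high). 6-10 N down pushes the lamp through; the noses then hold its upper chamfers. Its middle is free for fingers all the way.
- short_lamp: Bystander: a lamp of the same make-up but only 105 mm long, 34 mm wide, 36 mm high; too short for the clips. Origin: centre of its underside; x along its length.
- level: Bystander: an aluminium spirit level with square-cut ends, 230 mm long, 26 mm wide, 50 mm high, standing on its edge. Origin: centre of its underside; x along its length.

How it is judged:
By the outcome, as a careful person would: the job done as asked, in the order asked, and still so for the second after the job is handed in, with the robot touching nothing.
It also fails if it takes over 38 s, if anything falls off the work surface, if the arm or the gripper's body presses on something with over 40 N, if the wrist force passes 120 N, or if a joint passes its speed limit or range.

## Robot

A 6-joint arm with a two-finger parallel gripper is mounted at the origin on the work surface. World frame = base frame: x ahead of the robot, y to its left, z up, the work surface at z = 0. Lengths are in mm, angles in degrees, forces in N, time in s.
With the tool pointing down it reaches from about 300 to 850 mm from the base axis. Payload 4.2 kg.
Tool frame: the origin (TCP) lies midway between the tips of the shut fingers; the grasp point (between the pads) lies 19 mm behind it; z points along the fingers, x is the direction in which the jaws open and shut, and the axes are right-handed (so a half turn about z gives the same grasp; the last joint's range is limited). The gripper opens to 91 mm and grips with 3 to 60 N. Pads are 32 mm wide; open, the fingers measure 118 mm over their backs; the gripper's body (76 mm by 178 mm) begins 60 mm behind the grasp point.
Start: joints at [-77.235, 18.312, 89.639, -0, 72.044, -1.146], TCP at [138.245, -558.15, 213.976] pointing down, gripper open.
Joint ranges: [-177.97, 177.97], [-48.28, 115.42], [12.27, 149.76], [-77.06, 257.06], [2.81, 150.46], [-146.56, 146.56]. Speed limits (degrees/s): [147.25, 147.25, 180, 180, 180, 180].

## Interface

Orientations are given as [roll, pitch, yaw] about the fixed x, y, z axes, in that order (R = Rz(yaw) Ry(pitch) Rx(roll)).
In Python, from workcell import env gives the robot as it stands. The module is installed in compiled form; this text tells all that it offers.
- The arm moves only by the tool drive_tool, never from a script. Its argument "series" is a list of rows, each a list of 3 entries, a list of its own where there are three numbers: the closure, from 0 (fully open) to 1 (shut), then the shift along the tool's x, y, z in mm, then the turn, a rotation vector about the tool's x, y, z in rad. In form: [[gripper, [dx, dy, dz], [rx, ry, rz]], ...]. A call has exactly 5 rows; each row is the pose to reach, as a shift and turn from the pose commanded when the call began, along the tool's axes at that moment; what a row does not reach only later rows make up. A row lasts 1/10 s, in which the tool goes at most 50 mm and 8.59 degrees, less where a joint would pass 70% of its speed; a pose out of reach is approached as far as the arm can. A call with a gripper value outside its range is refused whole. The fingers move at their own pace and stop on an object; "squeeze" is the grip in N (left out, the last holds). Time passes only in rows, so rows that repeat a pose let the fingers close, or fill a call up. It gives the time, the measured TCP pose, the force and the opening at its end, in the units of the state.
- env.state(): the state, without advancing time (a new reading comes with each control period).
- env.grab_frame(name): name is "scene" or "top" or "wrist"; returns a dict with "image" (480x640x3 uint8, red, green, blue), "K" (3x3 intrinsics, pixels), "origin" and "orientation" of the camera in the world. Camera axes: x right, y down, z forward; pixel columns grow to the right and rows downward; lengths in mm; the calibration is good to about 2 mm. A picture is of the moment at which its call begins. There is no depth.
- env.job_done(): hands the job in, once; it reports no verdict.
The state is a dict: "time_s": time; "qpos": joint angles; "qvel": joint speeds; "effort": joint torques, N m; "ee_pos": TCP position; "ee_rot": TCP orientation; "force": force on the tool from outside, world axes, zero at the start; "torque": the same for the moment, N m; "gripper_width": finger opening in mm.
Only numpy, scipy, OpenCV 4.12 (cv2) and the standard library are available. Lean on these libraries where they do the work, as an engineer would, in place of code of your own. Each camera call takes 0.05 s, during which the arm holds its last target.

## Working session

There is one attempt and no reset: what is moved stays moved. The work goes in short steps, Python scripts to look and compute and a tool call to move; the robot and the scene stay as the last step left them, time stands still between calls to the robot, and variables do not carry over. Pictures are saved under pics/ and viewed, and the job is handed in when it is done.

Besides the shell and the picture viewer there is one more tool, called after "Emit:" as name([rows], argument=value, ...), one row to a line, values as JSON. drive_tool: Moves the arm, as the interface text tells. Its arguments: {"type":"object","properties":{"series":{"type":"array","items":{"type":"array"}},"squeeze":{"type":"number"}},"required":["series"]}

```bash
mkdir -p pics
python3 - <<'E'
from workcell import env
import cv2,pickle
for n in("scene","top"):
    f=env.grab_frame(n); cv2.imwrite(f"pics/{n}0.png",f["image"][:,:,::-1]); pickle.dump(f,open(f"pics/{n}0.pkl","wb"))
    print(n,f["K"],f["origin"],f["orientation"])
s=env.state();print(s)
E
```

```text
scene [[558.19194613   0.         309.54322509]
 [  0.         558.19194613 244.3855733 ]
 [  0.           0.           1.        ]] [1058.5077727     3.17432866  963.10854597] [-148.75750913    0.84006698   93.20063538]
top [[588.73668574   0.         323.93331978]
 [  0.         588.73668574 234.51671238]
 [  0.           0.           1.        ]] [ 398.38382885  -18.40547618 1005.23093432] [-173.44243517   -1.41399179  -91.17950113]
{'time_s': 0.1, 'qpos': array([-7.72356851e+01,  1.83450419e+01,  8.96992915e+01, -1.91209949e-03,
        7.20425409e+01, -1.14494488e+00]), 'qvel': array([-0.05968189, -0.03328969, -0.15638162,  0.03401958,  0.02363779,
       -0.04485855]), 'effort': array([ 1.26889149e-04, -4.13333094e+01, -2.32508934e+01,  7.29175843e-02,
        4.21757600e-02, -6.47381898e-05]), 'ee_pos': array([ 138.12246874, -557.70392823,  213.2346236 ]), 'ee_rot': array([ 1.79999918e+02,  8.68933388e-02, -7.60901493e+01]), 'force': array([-0.55265385, -0.27736362,  0.04357165]), 'torque': array([-0.02910174, -0.02039683,  0.04068633]), 'gripper_width': 91.12720840557476}
```

View pics/scene0.png

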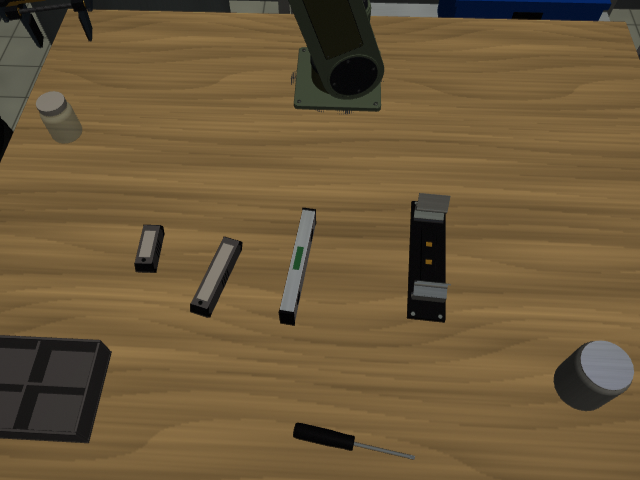

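View pics/top0.png

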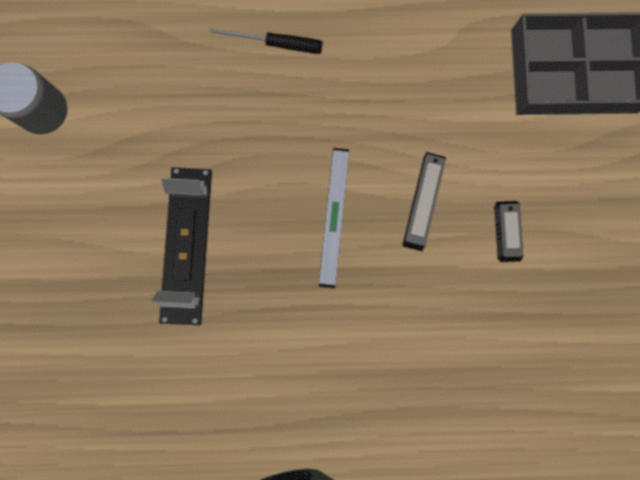

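The long lamp is at about (424,200) in the top view, the cradle at (187,245), the level at (335,217) between them, and the short lamp at (509,231). I'll enlarge the lamp and cradle next.

Run:
```python
import cv2
t=cv2.imread("pics/top0.png")
a=cv2.resize(t[145:255,390:460],None,fx=5,fy=5,interpolation=cv2.INTER_CUBIC)
b=cv2.resize(t[160:335,145:220],None,fx=3.4,fy=3.4,interpolation=cv2.INTER_CUBIC)
import numpy as np
h=600
A=np.zeros((h,700,3),np.uint8);A[:a.shape[0],:350]=a;A[:b.shape[0],400:400+b.shape[1]]=b
cv2.imwrite("pics/crop1.png",A)
s=cv2.imread("pics/scene0.png")
a=cv2.resize(s[230:325,185:250],None,fx=5,fy=5,interpolation=cv2.INTER_CUBIC)
b=cv2.resize(s[185:330,400:460],None,fx=4,fy=4,interpolation=cv2.INTER_CUBIC)
A=np.zeros((h,700,3),np.uint8);A[:a.shape[0],:a.shape[1]]=a;A[:b.shape[0],400:400+b.shape[1]]=b
cv2.imwrite("pics/crop2.png",A)
```

```text
(no output)
```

View pics/crop1.png

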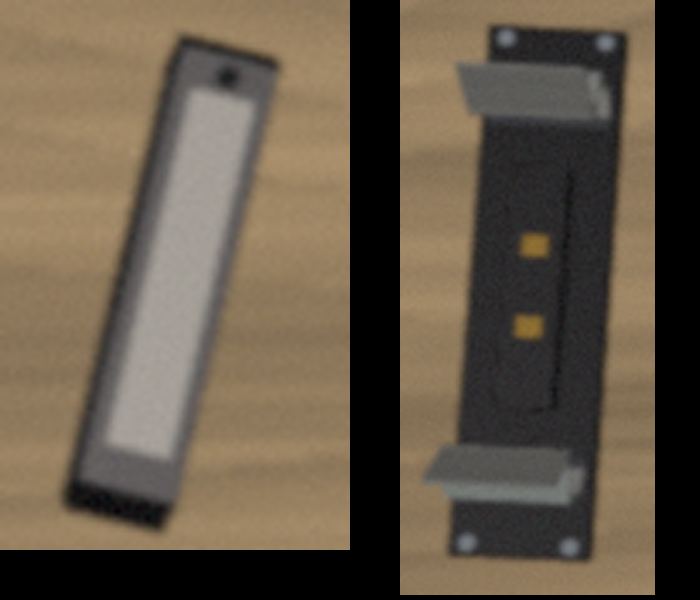

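View pics/crop2.png

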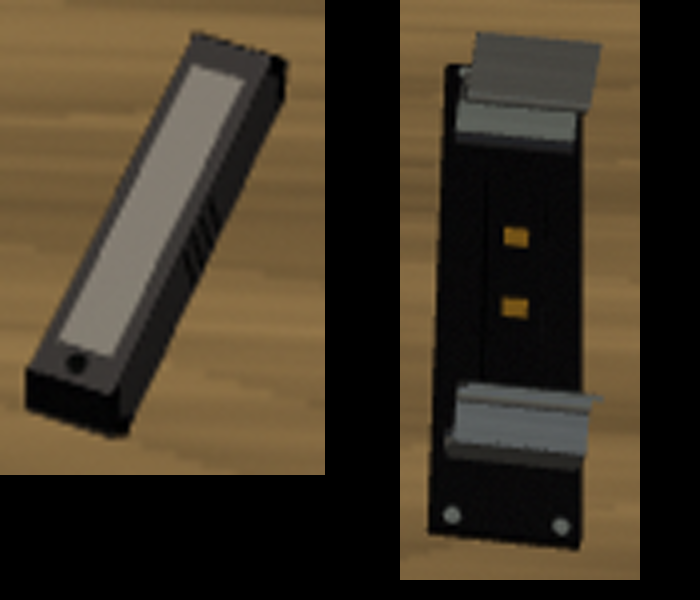

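```bash
cat > h.py <<'E'
import numpy as np,pickle
from scipy.spatial.transform import Rotation as R
def back(f,px,z):
    px=np.atleast_2d(px).astype(float)
    d=np.c_[px,np.ones(len(px))]@np.linalg.inv(f["K"]).T@R.from_euler('xyz',f["orientation"],degrees=True).as_matrix().T
    o=np.array(f["origin"]); return o+d*((z-o[2])/d[:,2])[:,None]
def proj(f,p):
    c=(np.atleast_2d(p)-f["origin"])@R.from_euler('xyz',f["orientation"],degrees=True).as_matrix()
    u=c@np.array(f["K"]).T; return u[:,:2]/u[:,2:]
def un(pts,x0,y0,f,ox=0):
    p=np.array(pts,float); p[:,0]-=ox; return (p+.5)/f-.5+[x0,y0]
E
python3 - <<'E'
from h import *
np.set_printoptions(precision=1,suppress=True)
T=pickle.load(open("pics/top0.pkl","rb"));S=pickle.load(open("pics/scene0.pkl","rb"))
def rep(n,P):
    c=P.mean(0);print(n,P[:,:2].tolist() if 0 else P[:,:2],"c",c)
    if len(P)==4:
        e=(P[0]+P[1]-P[2]-P[3])/2; print("len",np.linalg.norm(e),"yaw",np.degrees(np.arctan2(e[1],e[0])),"w",np.linalg.norm((P[0]+P[3]-P[1]-P[2])/2))
rep("lampT",back(T,un([(190,88),(255,98),(170,460),(107,443)],390,145,5),36))
rep("lampT top",back(T,un([(183,45),(278,65),(168,500),(78,483)],390,145,5),36))
rep("lampS",back(S,un([(192,66),(243,78),(112,357),(58,340)],185,230,5),36))
rep("lampS top",back(S,un([(193,33),(274,58),(116,395),(28,368)],185,230,5),36))
rep("baseT",back(T,un([(490,27),(626,33),(590,558),(450,555)],145,160,3.4,400),10))
rep("contT",back(T,un([(535,245),(528,327)],145,160,3.4,400),24))
rep("contS",back(S,un([(516,237),(515,308)],400,185,4,400),24))
rep("baseS",back(S,un([(445,66),(428,533),(580,550)],400,185,4,400),10))
# level
rep("levT",back(T,[(334,149),(348,150),(335,287),(319.5,285.5)],50))
E
```

```text
lampT [[ 629.1 -222.3]
 [ 625.4 -244.2]
 [ 502.9 -210.4]
 [ 509.  -189.6]] c [ 566.6 -216.6   36. ]
len 125.78424578212469 yaw -15.31325352647287 w 21.935138170069163
lampT top [[ 644.  -220.5]
 [ 636.6 -252.5]
 [ 489.5 -209.2]
 [ 495.7 -179.4]] c [ 566.5 -215.4   36. ]
len 153.5792027175426 yaw -15.94046387183357 w 31.64607500768541
lampS [[ 502.  -210.7]
 [ 506.5 -190.1]
 [ 627.9 -223.1]
 [ 622.  -244.1]] c [ 564.6 -217.    36. ]
len 125.16081152423635 yaw 164.63934684188993 w 21.44405064864646
lampS top [[ 486.8 -212.4]
 [ 496.8 -179.1]
 [ 643.  -219.3]
 [ 633.8 -253.2]] c [ 565.1 -216.    36. ]
len 152.0308866164874 yaw 164.54593786833058 w 34.945489914986695
baseT [[632.4 214.2]
 [628.2 146. ]
 [366.4 163.2]
 [369.4 231.3]] c [499.1 188.6  10. ]
len 262.95688604297936 yaw -3.7418699031461173 w 68.24951250224194
contT [[519.6 188. ]
 [479.2 191.1]] c [499.4 189.6  24. ]
contS [[478.3 191. ]
 [518.4 188.3]] c [498.3 189.6  24. ]
baseS [[366.5 162.5]
 [631.8 144.7]
 [636.9 213.8]] c [545.  173.7  10. ]
levT [[650.5 -63.9]
 [648.4 -87.2]
 [421.9 -60.4]
 [424.9 -35.4]] c [536.4 -61.7  50. ]
len 227.7350076237059 yaw -6.979801419748183 w 24.268236777411005
```

Both cameras agree to about 2 mm, and the lengths, lens and seat sizes fit:
- Lamp: (566, -216.5), yaw -15.4°
- Cradle: (499, 189.3), yaw -3.9°

Next I move towards a point above the lamp.

Emit:
drive_tool([
  [0,[-10,-22,4],[0,0,0]],
  [0,[-26,-57,10],[0,0,0]],
  [0,[-45,-98,18],[0,0,0]],
  [0,[-64,-139,26],[0,0,0]],
  [0,[-83,-180,34],[0,0,0]],
])

```text
time_s: 0.6
ee_pos: [293.9, -432.9, 179.4]
ee_rot: [180.0, 0.0, -76.1]
force: [0.1, -0.5, 1.3]
gripper_width: 91.0
```

Emit:
drive_tool([
  [0,[-19,-41,8],[0,0,0]],
  [0,[-38,-82,16],[0,0,0]],
  [0,[-57,-123,24],[0,0,0]],
  [0,[-74,-161,30],[0,0,0]],
  [0,[-88,-190,34],[0,0,0]],
])

```text
time_s: 1.1
ee_pos: [457.7, -301.2, 145.1]
ee_rot: [180.0, 0.1, -76.0]
force: [-0.1, -0.9, -0.2]
gripper_width: 91.3
```

```bash
cat >> h.py <<'E'
def go(x,y,z,yaw,tilt=False):
    from workcell import env
    s=env.state(); p=np.array(s["ee_pos"]); M=R.from_euler('xyz',s["ee_rot"],degrees=True)
    tgt=R.from_euler('xyz',[180,0,yaw],degrees=True)
    print("t",round(s["time_s"],2),"pos",p.round(1),"rot",np.round(s["ee_rot"],2),"F",np.round(s["force"],1),"T",np.round(s["torque"],2),"w",round(s["gripper_width"],1),"q",np.round(s["qpos"],0))
    print("shift",M.inv().apply(np.array([x,y,z])-p).round(1),"turn",(M.inv()*tgt).as_rotvec().round(3))
E
python3 -c "
from h import *
go(566,-216.5,110,-105.4)"
```

```text
t 1.1 pos [ 457.7 -301.2  145.1] rot [ 1.7997e+02  6.0000e-02 -7.6010e+01] F [-0.1 -0.9 -0.2] T [ 0.03 -0.01 -0.03] w 91.3 q [-35.  19.  99.   0.  62.  41.]
shift [ -56.  -125.6   35.1] turn [0.001 0.001 0.513]
```

Emit:
drive_tool([
  [0,[-10,-22,6],[0,0,0.1]],
  [0,[-24,-54,15],[0,0,0.22]],
  [0,[-39,-87,24],[0,0,0.35]],
  [0,[-51,-114,32],[0,0,0.46]],
  [0,[-56,-125.5,35],[0,0,0.513]],
])

```text
time_s: 1.6
ee_pos: [566.0, -216.6, 109.5]
ee_rot: [179.9, 0.0, -105.5]
force: [-0.4, -1.3, 0.3]
gripper_width: 91.3
```

Run:
```python
from h import *
from workcell import env
import cv2
f=env.grab_frame("wrist");cv2.imwrite("pics/w1.png",f["image"][:,:,::-1]);pickle.dump(f,open("pics/w1.pkl","wb"))
go(566,-216.5,4,-105.4)
```

```text
t 1.65 pos [ 566.6 -216.1  109.3] rot [ 1.7994e+02  8.0000e-02 -1.0555e+02] F [1.6 0.8 0.3] T [ 0.09 -0.05 -0.02] w 91.0 q [-22.  26.  94.   0.  60.  84.]
shift [  0.7   0.4 105.3] turn [ 0.001  0.001 -0.003]
```

View pics/w1.png

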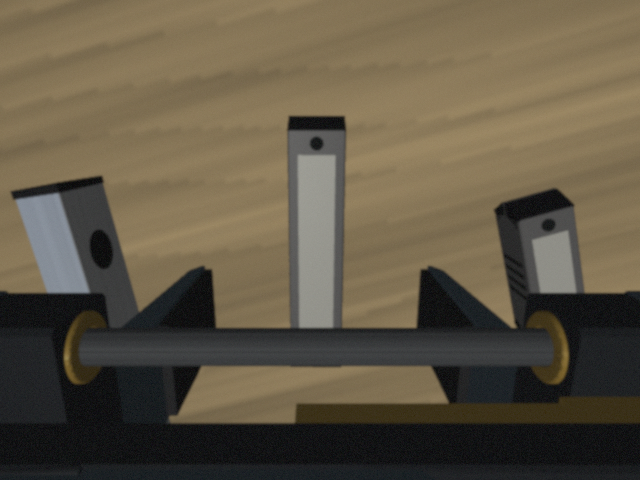

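The wrist view shows the lamp parallel to the fingers, at column 317, midway between them (212 and 420). I descend.

Emit:
drive_tool([
  [0,[0,0,15],[0,0,0]],
  [0,[0,0,40],[0,0,0]],
  [0,[0,0,68],[0,0,0]],
  [0,[0,0,92],[0,0,0]],
  [0,[0,0,104],[0,0,0]],
])

```text
time_s: 2.15
ee_pos: [562.7, -218.5, 4.7]
ee_rot: [179.8, 0.0, -105.5]
force: [0.6, 0.8, -0.5]
gripper_width: 91.2
```

Emit:
drive_tool([
  [0.3,[0,0,1],[0,0,0]],
  [0.5,[0,0,1],[0,0,0]],
  [0.7,[0,0,1],[0,0,0]],
  [0.85,[0,0,1],[0,0,0]],
  [1,[0,0,1],[0,0,0]],
], squeeze=45)

```text
time_s: 2.65
ee_pos: [565.1, -218.9, 6.9]
ee_rot: [-179.9, -0.0, -105.5]
force: [-0.5, 0.1, -0.3]
gripper_width: 54.2
```

Emit:
drive_tool([
  [1,[0,0,0],[0,0,0]],
  [1,[0,0,0],[0,0,0]],
  [1,[0,0,0],[0,0,0]],
  [1,[0,0,0],[0,0,0]],
  [1,[0,0,0],[0,0,0]],
])

```text
time_s: 3.15
ee_pos: [564.8, -218.4, 6.2]
ee_rot: [-180.0, 0.0, -105.5]
force: [-0.4, 1.6, 3.1]
gripper_width: 33.4
```

Width 33.4 mm means the lamp is gripped. I lift it.

Emit:
drive_tool([
  [1,[0,0,-6],[0,0,0]],
  [1,[0,0,-22],[0,0,0]],
  [1,[0,0,-50],[0,0,0]],
  [1,[0,0,-85],[0,0,0]],
  [1,[0,0,-110],[0,0,0]],
])

```text
time_s: 3.65
ee_pos: [564.9, -219.2, 117.8]
ee_rot: [-179.9, -0.1, -105.5]
force: [0.8, 0.2, -1.7]
gripper_width: 34.1
```

Emit:
drive_tool([
  [1,[0,0,-15],[0,0,0]],
  [1,[0,0,-25],[0,0,0]],
  [1,[0,0,-30],[0,0,0]],
  [1,[0,0,-30],[0,0,0]],
  [1,[0,0,-30],[0,0,0]],
])

```text
time_s: 4.15
ee_pos: [564.0, -218.5, 144.8]
ee_rot: [179.9, 0.0, -105.5]
force: [-0.2, -0.4, -2.8]
gripper_width: 33.6
```

Run:
```python
from h import *
from workcell import env
import cv2
f=env.grab_frame("wrist");cv2.imwrite("pics/w2.png",f["image"][:,:,::-1])
go(499,189.3,150,-93.9)
```

```text
t 4.2 pos [ 564.  -218.5  144.8] rot [ 1.7987e+02  1.0000e-02 -1.0548e+02] F [-0.2  0.2 -2.4] T [0.02 0.05 0.01] w 34.0 q [-22.  24.  91.  -0.  65.  83.]
shift [-375.6  171.5   -4.8] turn [ 0.002  0.    -0.202]
```

View pics/w2.png

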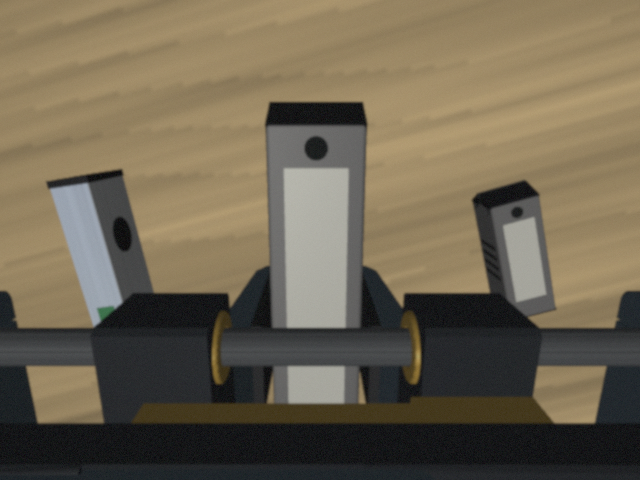

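Lamp held, parallel to the fingers, lens up; the force reads its weight (about 2.8 N). I carry it to above the cradle.

Emit:
drive_tool([
  [1,[-9,4,-1],[0,0,0]],
  [1,[-32,15,-2],[0,0,0]],
  [1,[-64,29,-3],[0,0,0]],
  [1,[-98,45,-4],[0,0,0]],
  [1,[-132,60,-5],[0,0,0]],
])

```text
time_s: 4.7
ee_pos: [541.1, -73.6, 150.5]
ee_rot: [179.9, 0.0, -105.5]
force: [-0.1, -0.7, -1.9]
gripper_width: 33.4
```

Emit:
drive_tool([
  [1,[-33,15,0],[0,0,0]],
  [1,[-66,30,0],[0,0,0]],
  [1,[-97,44,0],[0,0,0]],
  [1,[-124,57,0],[0,0,0]],
  [1,[-146,66,0],[0,0,0]],
])

```text
time_s: 5.2
ee_pos: [516.1, 85.0, 150.6]
ee_rot: [179.9, -0.0, -105.4]
force: [0.2, -1.2, -1.6]
gripper_width: 33.7
```

Run:
```python
from h import *
go(499,189.3,150,-93.9)
```

```text
t 5.2 pos [516.1  85.  150.6] rot [ 179.92   -0.   -105.41] F [ 0.2 -1.2 -1.6] T [0.02 0.   0.02] w 33.7 q [  8.  17. 102.   0.  62. 113.]
shift [-96.   44.1   0.6] turn [ 0.001  0.    -0.201]
```

Emit:
drive_tool([
  [1,[-22,10,0],[0,0,-0.05]],
  [1,[-47,22,0],[0,0,-0.11]],
  [1,[-72,33,0],[0,0,-0.16]],
  [1,[-89,41,0],[0,0,-0.19]],
  [1,[-96,44,0],[0,0,-0.201]],
])

```text
time_s: 5.7
ee_pos: [499.6, 189.0, 150.5]
ee_rot: [179.9, 0.0, -93.8]
force: [-0.8, -0.2, -2.4]
gripper_width: 33.6
```

Emit:
drive_tool([
  [1,[0,0,4],[0,0,0]],
  [1,[0,0,12],[0,0,0]],
  [1,[0,0,20],[0,0,0]],
  [1,[0,0,25],[0,0,0]],
  [1,[0,0,25],[0,0,0]],
])

```text
time_s: 6.2
ee_pos: [500.0, 186.2, 124.6]
ee_rot: [179.9, -0.1, -94.0]
force: [-0.2, -0.5, -1.4]
gripper_width: 33.9
```

Run:
```python
from h import *
from workcell import env
import cv2
go(499,189.3,100,-93.9)
for n in("wrist","scene","top"):
    f=env.grab_frame(n);cv2.imwrite(f"pics/{n}3.png",f["image"][:,:,::-1]);pickle.dump(f,open(f"pics/{n}3.pkl","wb"))
go(499,189.3,100,-93.9)
s=cv2.imread("pics/scene3.png");w=cv2.imread("pics/wrist3.png");t=cv2.imread("pics/top3.png")
A=np.zeros((600,800,3),np.uint8)
A[:300,:400]=cv2.resize(w,(400,300));
A[300:,:400]=cv2.resize(t[150:345,110:370],(400,300))
A[:,400:]=cv2.resize(s[150:345,370:500],(400,600))
cv2.imwrite("pics/m3.png",A)
```

```text
t 6.2 pos [500.  186.2 124.6] rot [ 1.7986e+02 -7.0000e-02 -9.4030e+01] F [-0.2 -0.5 -1.4] T [-0.01  0.02  0.05] w 33.9 q [ 19.  19. 103.  -0.  59. 113.]
shift [-3.   1.1 24.6] turn [ 0.002 -0.001 -0.002]
t 6.35 pos [500.9 186.9 126. ] rot [-179.98    0.    -93.99] F [-0.6 -0.2 -0.6] T [0.07 0.05 0.05] w 33.7 q [ 19.  19. 102.  -0.  59. 113.]
shift [-2.3  2.1 26. ] turn [-0.     0.    -0.002]
```

View pics/m3.png

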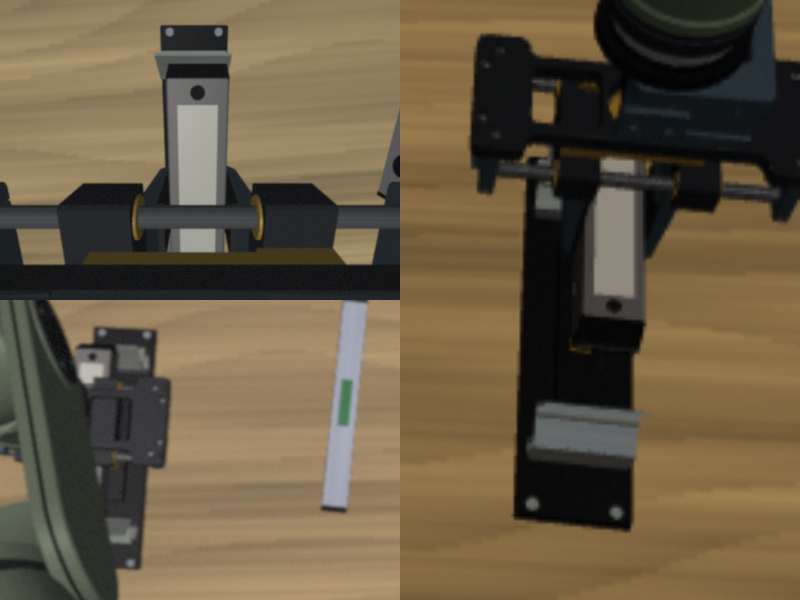

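View pics/wrist3.png

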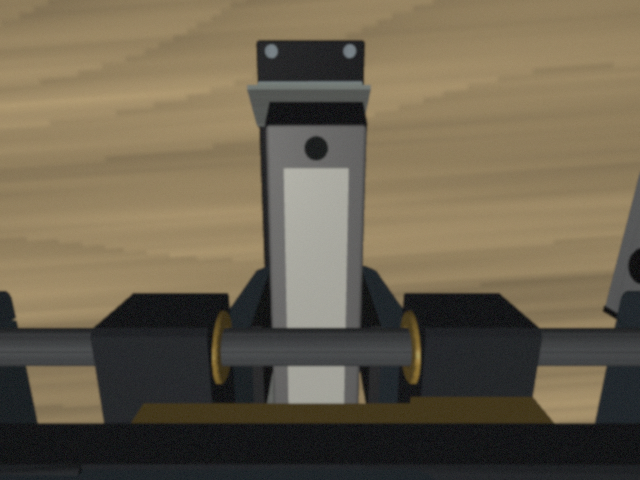

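Run:
```python
from h import *
np.set_printoptions(precision=1,suppress=True)
f=pickle.load(open("pics/wrist3.pkl","rb"));print(f["K"],f["origin"],f["orientation"])
print("base end",back(f,[(257,41),(364,41)],10),"screws",back(f,[(271,51),(349.5,51)],10))
print("clip tip",back(f,[(248,85),(370,86)],84))
print("lamp hole z~142",back(f,[(316,148)],142), "lens end",back(f,[(284,168),(349,168)],142),"top corners",back(f,[(267,125),(366,125)],142))
go(499,189.3,100,-93.9)
```

```text
[[408.9   0.  315.8]
 [  0.  408.9 244.2]
 [  0.    0.    1. ]] [573.2 180.9 295.8] [164.8  -0.1 -94. ]
base end [[632.6 214.2  10. ]
 [627.9 146.   10. ]] screws [[626.1 205.8  10. ]
 [622.6 155.5  10. ]]
clip tip [[598.1 212.   84. ]
 [593.6 152.9  84. ]]
lamp hole z~142 [[568.  181.1 142. ]] lens end [[561.7 193.4 142. ]
 [560.  169.4 142. ]] top corners [[577.3 198.2 142. ]
 [574.9 162.5 142. ]]
t 6.35 pos [500.9 186.9 126. ] rot [-180.    0.  -94.] F [-0.6 -0.2 -0.6] T [0.1 0.1 0.1] w 33.7 q [ 19.  19. 102.  -0.  59. 113.]
shift [-2.3  2.1 26. ] turn [-0.  0. -0.]
```

The wrist view gives the lamp centre at about (499.3, 185.7) and the cradle axis at y = 189.1. I correct by 3 mm and recheck.

Emit:
drive_tool([
  [1,[-1,0,1],[0,0,0]],
  [1,[-2,0,3],[0,0,0]],
  [1,[-3,0,5],[0,0,0]],
  [1,[-3,0,6],[0,0,0]],
  [1,[-3,0,6],[0,0,0]],
])

```text
time_s: 6.85
ee_pos: [500.6, 190.1, 119.7]
ee_rot: [180.0, -0.0, -94.0]
force: [-0.2, -0.1, -1.4]
gripper_width: 33.8
```

Run:
```python
from h import *
from workcell import env
import cv2
go(499,189.3,100,-93.9)
for i in range(2):
    f=env.grab_frame("wrist");cv2.imwrite(f"pics/wrist4.png",f["image"][:,:,::-1]);pickle.dump(f,open(f"pics/wrist4.pkl","wb"))
    print(f["origin"],f["orientation"]);go(499,189.3,100,-93.9)
w=f["image"][:,:,::-1];cv2.imwrite("pics/c4.png",cv2.resize(w[30:180,230:390],None,fx=4.5,fy=4,interpolation=cv2.INTER_CUBIC))
```

```text
t 6.85 pos [500.6 190.1 119.7] rot [ 1.7997e+02 -2.0000e-02 -9.3960e+01] F [-0.2 -0.1 -1.4] T [ 0.03 -0.03  0.03] w 33.8 q [ 20.  19. 103.  -0.  58. 114.]
shift [ 0.9  1.6 19.7] turn [ 0.    -0.    -0.001]
[573.54855587 184.81704076 291.00503763] [ 1.64954158e+02 -1.47417257e-02 -9.38842688e+01]
t 6.9 pos [500.8 190.1 119.8] rot [ 1.7999e+02 -1.0000e-02 -9.3960e+01] F [-0.6  0.1 -2.7] T [ 0.04 -0.    0.  ] w 34.0 q [ 20.  19. 103.  -0.  58. 114.]
shift [ 1.   1.7 19.8] turn [ 0.    -0.    -0.001]
[573.59786958 184.79743292 291.13867784] [ 1.64966394e+02 -9.39784930e-03 -9.38874760e+01]
t 6.95 pos [500.8 190.1 119.9] rot [ 1.800e+02 -1.000e-02 -9.396e+01] F [ 0.5 -0.8 -1.4] T [ 0.06  0.04 -0.02] w 33.6 q [ 20.  19. 103.  -0.  58. 114.]
shift [ 0.9  1.8 19.9] turn [ 0.    -0.    -0.001]
```

View pics/c4.png

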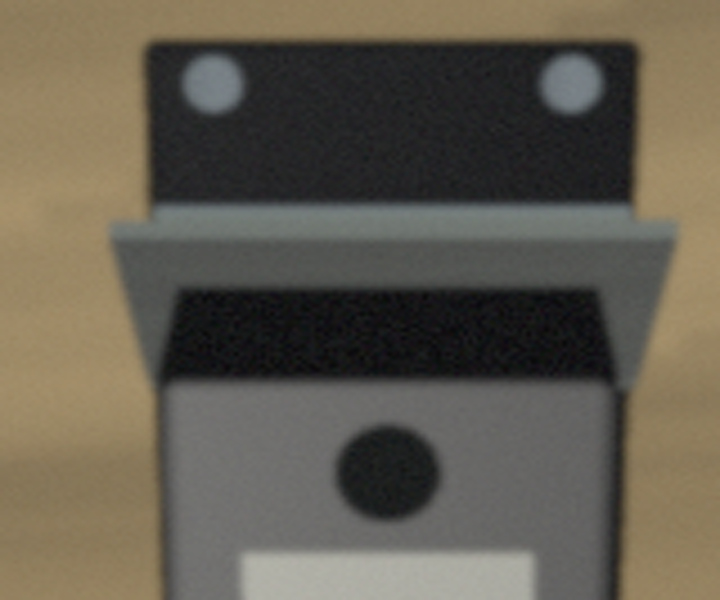

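Lateral error is now about 0.6 mm and the yaw agrees. I descend with a small correction to just above the noses.

Emit:
drive_tool([
  [1,[0.6,1.4,5],[0,0,0]],
  [1,[0.6,1.4,18],[0,0,0]],
  [1,[0.6,1.4,34],[0,0,0]],
  [1,[0.6,1.4,46],[0,0,0]],
  [1,[0.6,1.4,50],[0,0,0]],
])

```text
time_s: 7.45
ee_pos: [498.4, 189.2, 68.4]
ee_rot: [179.8, -0.1, -94.0]
force: [0.4, -0.3, -2.4]
gripper_width: 33.7
```

Run:
```python
from h import *
from workcell import env
import cv2
f=env.grab_frame("wrist");w=f["image"][:,:,::-1];cv2.imwrite("pics/c5.png",cv2.resize(w[0:200,200:420],None,fx=3,fy=3,interpolation=cv2.INTER_CUBIC))
go(499,189.1,30,-93.9)
```

```text
t 7.5 pos [498.6 189.3  68.5] rot [ 1.7986e+02 -7.0000e-02 -9.3970e+01] F [ 0.6 -0.3 -2.7] T [ 0.05  0.08 -0.  ] w 33.3 q [ 20.  23. 107.  -0.  51. 114.]
shift [ 0.1 -0.6 38.5] turn [ 0.002 -0.001 -0.001]
```

View pics/c5.png

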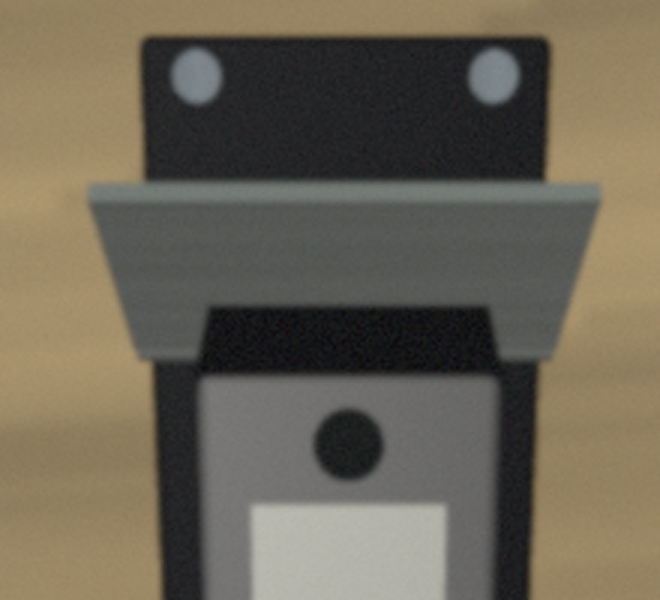

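The lamp is centred (348 against the base's 345) and sits inside the flared clips. I press slowly now.

Emit:
drive_tool([
  [1,[-0.4,0,3],[0,0,0]],
  [1,[-0.4,0,7],[0,0,0]],
  [1,[-0.4,0,11],[0,0,0]],
  [1,[-0.4,0,14],[0,0,0]],
  [1,[-0.4,0,17],[0,0,0]],
], squeeze=55)

```text
time_s: 8.0
ee_pos: [500.0, 190.2, 53.6]
ee_rot: [-179.9, 0.0, -94.0]
force: [-0.5, -0.8, 6.6]
gripper_width: 33.7
```

Emit:
drive_tool([
  [1,[0,0,2],[0,0,0]],
  [1,[0,0,5],[0,0,0]],
  [1,[0,0,8],[0,0,0]],
  [1,[0,0,11],[0,0,0]],
  [1,[0,0,13],[0,0,0]],
])

```text
time_s: 8.5
ee_pos: [501.0, 190.6, 41.4]
ee_rot: [-179.8, 0.1, -94.0]
force: [-1.3, 0.5, 3.4]
gripper_width: 33.5
```

Run:
```python
from h import *
go(499,189.1,30,-93.9)
```

```text
t 8.5 pos [501.  190.6  41.4] rot [-1.7978e+02  1.0000e-01 -9.3970e+01] F [-1.3  0.5  3.4] T [0.04 0.15 0.01] w 33.5 q [ 20.  25. 108.   0.  47. 114.]
shift [ 1.7  1.9 11.4] turn [-0.004  0.002 -0.001]
```

Contact at 6.6 N, inside the 6–10 N band. I continue down, correcting the small drift.

Emit:
drive_tool([
  [1,[0.4,0.4,2],[0,0,0]],
  [1,[0.7,0.8,5],[0,0,0]],
  [1,[1,1,7],[0,0,0]],
  [1,[1,1,8],[0,0,0]],
  [1,[1,1,9],[0,0,0]],
])

```text
time_s: 9.0
ee_pos: [498.1, 188.8, 30.3]
ee_rot: [180.0, -0.0, -94.0]
force: [0.9, -0.5, -3.1]
gripper_width: 34.2
```

Emit:
drive_tool([
  [1,[0,0,1],[0,0,0]],
  [1,[0,0,2],[0,0,0]],
  [1,[0,0,3],[0,0,0]],
  [1,[0,0,3],[0,0,0]],
  [1,[0,0,3],[0,0,0]],
])

```text
time_s: 9.5
ee_pos: [498.1, 188.8, 30.1]
ee_rot: [-180.0, -0.0, -94.0]
force: [-5.4, -1.6, 15.7]
gripper_width: 33.6
```

Run:
```python
from h import *
from workcell import env
import cv2
go(499,189.1,30,-93.9)
f=env.grab_frame("wrist");w=f["image"][:,:,::-1]
s=env.grab_frame("scene")["image"][:,:,::-1]
cv2.imwrite("pics/c6.png",np.hstack([cv2.resize(w[0:300,190:430],(400,500)),cv2.resize(s[180:330,385:485],(400,500),interpolation=cv2.INTER_CUBIC)]))
```

```text
t 9.5 pos [498.1 188.8  30.1] rot [-1.7998e+02 -2.0000e-02 -9.3960e+01] F [-5.4 -1.6 15.7] T [-0.41  0.82  0.05] w 33.6 q [ 20.  25. 109.  -0.  46. 114.]
shift [-0.4 -0.8  0.1] turn [-0.    -0.    -0.001]
```

View pics/c6.png

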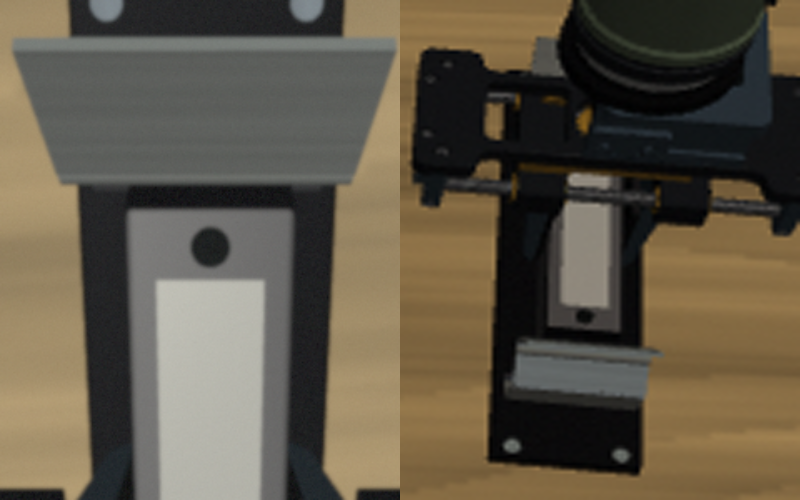

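The descent stopped at TCP z = 30.1, which is the expected home height (6 + 24), with 15.7 N of seat reaction. The nose covers the upper chamfer and the lamp is centred. I relax the press and release.

Emit:
drive_tool([
  [1,[0,0,-1],[0,0,0]],
  [1,[0,0,-2],[0,0,0]],
  [0.7,[0,0,-2],[0,0,0]],
  [0.4,[0,0,-2],[0,0,0]],
  [0,[0,0,-2],[0,0,0]],
], squeeze=20)

```text
time_s: 10.1
ee_pos: [498.7, 189.3, 29.8]
ee_rot: [-180.0, 0.0, -94.0]
force: [-0.8, -0.6, -0.1]
gripper_width: 47.0
```

Emit:
drive_tool([
  [0,[0,0,0],[0,0,0]],
  [0,[0,0,0],[0,0,0]],
  [0,[0,0,0],[0,0,0]],
  [0,[0,0,0],[0,0,0]],
  [0,[0,0,0],[0,0,0]],
])

```text
time_s: 10.6
ee_pos: [498.4, 189.1, 29.9]
ee_rot: [-180.0, -0.0, -94.0]
force: [0.3, 0.6, 0.0]
gripper_width: 87.2
```

Emit:
drive_tool([
  [0,[0,0,-5],[0,0,0]],
  [0,[0,0,-20],[0,0,0]],
  [0,[0,0,-50],[0,0,0]],
  [0,[0,0,-85],[0,0,0]],
  [0,[0,0,-120],[0,0,0]],
])

```text
time_s: 11.1
ee_pos: [498.1, 189.0, 151.4]
ee_rot: [180.0, -0.0, -94.0]
force: [0.2, -0.2, -0.4]
gripper_width: 91.4
```

Emit:
drive_tool([
  [0,[-10,0,-20],[0,0,0]],
  [0,[-40,0,-40],[0,0,0]],
  [0,[-80,10,-50],[0,0,0]],
  [0,[-120,20,-50],[0,0,0]],
  [0,[-150,30,-50],[0,0,0]],
])

```text
time_s: 11.6
ee_pos: [478.6, 343.0, 200.9]
ee_rot: [-179.9, 0.1, -93.9]
force: [0.2, -0.4, -0.0]
gripper_width: 91.3
```

Emit:
drive_tool([
  [0,[-15,0,0],[0,0,0]],
  [0,[-25,0,0],[0,0,0]],
  [0,[-30,0,0],[0,0,0]],
  [0,[-30,0,0],[0,0,0]],
  [0,[-30,0,0],[0,0,0]],
])

```text
time_s: 12.1
ee_pos: [481.2, 369.7, 199.8]
ee_rot: [180.0, -0.0, -94.0]
force: [0.2, -0.9, 0.1]
gripper_width: 91.4
```

Run:
```python
from h import *
from workcell import env
import cv2
for n in("scene","top"):
    f=env.grab_frame(n); cv2.imwrite(f"pics/{n}7.png",f["image"][:,:,::-1]); pickle.dump(f,open(f"pics/{n}7.pkl","wb"))
go(499,189.1,30,-93.9)
t=cv2.imread("pics/top7.png");s=cv2.imread("pics/scene7.png")
cv2.imwrite("pics/c7.png",np.hstack([cv2.resize(t[160:335,125:245],(400,583),interpolation=cv2.INTER_CUBIC),cv2.resize(s[180:326,385:485],(400,583),interpolation=cv2.INTER_CUBIC)]))
```

```text
t 12.2 pos [481.2 369.7 200. ] rot [-1.800e+02 -2.000e-02 -9.403e+01] F [-0.6 -0.6  0.6] T [ 0.05 -0.02  0.  ] w 91.3 q [ 36.  22.  87.  -0.  72. 131.]
shift [178.9 -30.5 170.1] turn [-0.    -0.    -0.002]
```

View pics/c7.png

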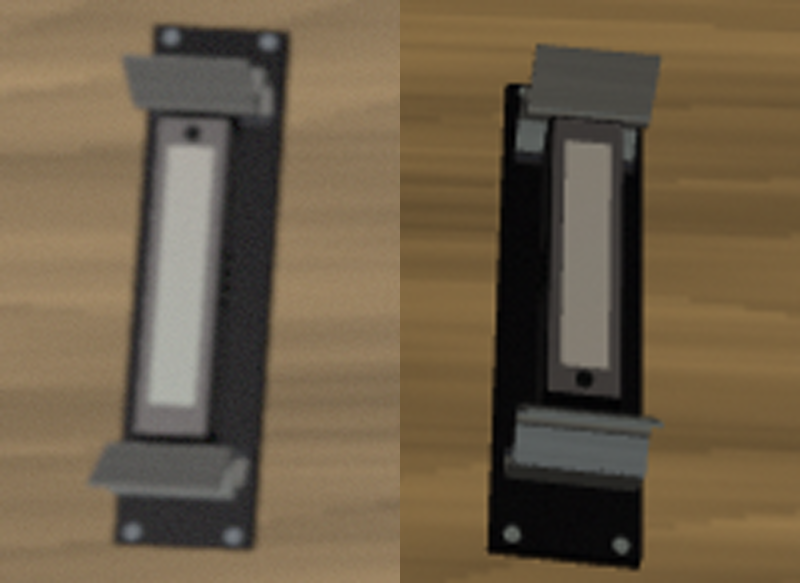

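View pics/top7.png

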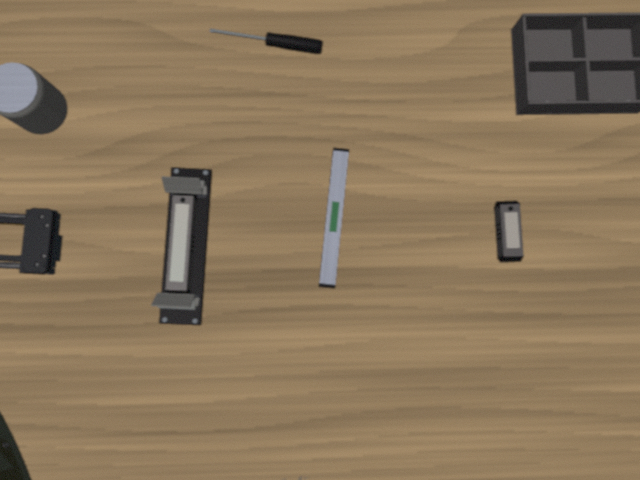

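Lamp between the clips at about (180,240) in the top view; level (335,217) and short lamp (509,231) have not moved. I check its height by triangulation.

Run:
```python
from h import *
import cv2
np.set_printoptions(precision=1,suppress=True)
T=pickle.load(open("pics/top7.pkl","rb"));S=pickle.load(open("pics/scene7.pkl","rb"))
tl=un([(168,143),(216,147),(196,408),(148,405),(192,133)],125,160,3.333)
sl=un([(560,366),(608,370),(612,144),(565,141),(584,379)],385,180,4,400)
# top view lens order: +x/+y side..., scene: find matching by nearest at z=60
a=back(T,tl,60);b=back(S,sl,60)
print(a,a[:4].mean(0));print(b,b[:4].mean(0))
def P(f):
    M=R.from_euler('xyz',f["orientation"],degrees=True).as_matrix().T
    return np.array(f["K"])@np.c_[M,-M@np.array(f["origin"])]
idx=[int(np.argmin(np.linalg.norm(b-p,axis=1))) for p in a];print(idx)
X=cv2.triangulatePoints(P(T),P(S),tl.T.copy(),sl[idx].T.copy());print((X[:3]/X[3]).T)
```

```text
[[562.8 195.7  60. ]
 [560.5 172.5  60. ]
 [434.4 181.3  60. ]
 [436.2 204.1  60. ]
 [567.6 184.1  60. ]] [498.5 188.4  60. ]
[[559.5 173.3  60. ]
 [560.6 195.   60. ]
 [435.1 204.7  60. ]
 [434.4 182.   60. ]
 [565.8 183.8  60. ]] [497.4 188.8  60. ]
[1, 0, 3, 2, 4]
[[562.3 194.7  63.2]
 [560.3 172.6  61.3]
 [434.4 181.7  59.8]
 [436.2 204.1  61.4]
 [567.1 183.5  62.5]]
```

The lens corners triangulate to about 60–63 mm. Home is 60 mm, and the 1 mm camera disagreement is the same as at the start, so the lamp lies flat and centred. I hand it in.

```bash
python3 -c "
from workcell import env
print(env.job_done(), env.state()['time_s'])"
```

```text
the job is handed in; nothing more can be done
the job is handed in; nothing more can be done
```

The long lamp is back in its charging cradle, lens up, and I handed the job in at about 12 s of the 38 s allowed. I gripped it across the ribs, corrected a 3 mm sideways offset above the cradle, and pressed it straight down until it stopped.

**Press:** I read 6.6 N on the way through the clips. The tool then stopped at 30.1 mm, the height expected for home, with 15.7 N against the seat.

**Last look:** With the lamp released and the arm clear, it lay along the cradle with its centre at about (498, 188.6) mm; I had measured the seat at (499, 189.2). Four of the five lens points triangulated to 60–62.5 mm and one to 63.2 mm, against a home height of 60 mm. I put that down to the 1–2 mm disagreement between the two cameras that was there from the start. In the top view the level and the short lamp lay where they began.

**Doubts:** The measured tool position wandered by 1–3 mm during moves, so I used the wrist camera for the final alignment. I saw no other failed or conflicting checks.

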